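Pack glazing-bar samples into the slide-cover case

TASK

Slide the case's cover all the way open and take out the knobbed plywood packing block that is inside, leaving it in the shallow tray. Pack every glazing-bar sample from the tray into the case, then slide the cover fully shut over them. Do not disturb the glue tub, mallet, screwdriver or cork sanding block on the bench.

Things in the scene. Friction and masses are not known exactly. Their poses are not given: they have to be found in the camera images.
- case: Wooden sample case fixed to the bench, open-topped compartment under the sliding cover. Origin: centre of its underside, on the bench. Outside 146 (its x) by 282 (its y) mm; inside 130 by 266 mm; walls 8 mm, inner floor 6 mm above the origin, wall tops 62 mm above the origin. Two thin aluminium guide rails run on from its +y end for the open cover.
- cover (a joint): Slide of the case's flat cover, in m: 0 = fully shut (covers the compartment), 0.275 = fully open (the cover stands clear of the compartment, beyond the case's +y end). It moves along the case's +y axis and stays where it is left; about 2 N of friction. The cover is a flat pale board 146 x 282 x 8 mm, its underside 63 mm above the bench.
- cover_grip (a point): Top centre of the dark wooden handle on the cover, 97 mm above the bench: a straight bar 80 mm long along the case's x, 18 mm wide along the case's y, standing 26 mm above the cover's top face. Axes as the case's. It lies 60 mm to -y of the cover's centre.
- tray: Shallow wooden tray fixed to the bench. Origin: centre of its underside, on the bench. Inside 250 (its x) by 200 (its y) mm, walls 6 mm, floor 6 mm above the origin, rim 26 mm above the origin.
- bar0: Glazing-bar sample of pale pine with T-shaped section, 100 mm long along its x; three to five are present, lying in the tray (absent ones read None). Foot 44 mm wide (y) and 16 mm high, on its middle a rib 20 mm wide and 30 mm high, 46 mm high in all; 70 g. Origin: centre of the underside of the foot; z up through the rib. It can be pinched across the rib from above.
- bar1: Glazing-bar sample of pale pine with T-shaped section, 100 mm long along its x; three to five are present, lying in the tray (absent ones read None). Foot 44 mm wide (y) and 16 mm high, on its middle a rib 20 mm wide and 30 mm high, 46 mm high in all; 70 g. Origin: centre of the underside of the foot; z up through the rib. It can be pinched across the rib from above.
- bar2: Glazing-bar sample of pale pine with T-shaped section, 100 mm long along its x; three to five are present, lying in the tray (absent ones read None). Foot 44 mm wide (y) and 16 mm high, on its middle a rib 20 mm wide and 30 mm high, 46 mm high in all; 70 g. Origin: centre of the underside of the foot; z up through the rib. It can be pinched across the rib from above.
- bar3: Glazing-bar sample of pale pine with T-shaped section, 100 mm long along its x; three to five are present, lying in the tray (absent ones read None). Foot 44 mm wide (y) and 16 mm high, on its middle a rib 20 mm wide and 30 mm high, 46 mm high in all; 70 g. Origin: centre of the underside of the foot; z up through the rib. It can be pinched across the rib from above.
- bar4: Glazing-bar sample of pale pine with T-shaped section, 100 mm long along its x; three to five are present, lying in the tray (absent ones read None). Foot 44 mm wide (y) and 16 mm high, on its middle a rib 20 mm wide and 30 mm high, 46 mm high in all; 70 g. Origin: centre of the underside of the foot; z up through the rib. It can be pinched across the rib from above.
- packer: Plywood packing block: a flat board 90 (x) by 44 (y) by 16 (z) mm with an upright round dark wooden knob, 24 mm in diameter and 30 mm high, in the middle of its top; 46 mm high in all, 80 g, lying flat in the case under the cover at the start. Origin: centre of its underside.
- glue_tub: White plastic glue tub, 84 mm diameter, 110 mm high, a bystander. Origin: centre of its underside.
- mallet: Mallet 260 mm long lying on the bench, a bystander. Origin: underside, near its middle.
- screwdriver: Screwdriver with blue handle, 200 mm long, lying on the bench, a bystander. Origin: underside, near its middle.
- sanding_block: Cork sanding block 70 x 100 x 35 mm, a bystander. Origin: centre of its underside.

How it is judged (in metres and radians):
On the way, in this order (a step that is already met when the one before it is completed fails the run):
1. the cover is slid all the way open (value of joint cover above 0.26 m), for 0.2 s.
2. the packing block is in the tray and every bar sample in the case, the cover still open (x of bar0 in the frame of case between -0.04 and 0.04 m and y of bar0 in the frame of case between -0.128 and 0.128 m and z of each of bar0, bar1, bar2, bar3, bar4 in the frame of case below 0.045 m and x of bar1 in the frame of case between -0.04 and 0.04 m and y of bar1 in the frame of case between -0.128 and 0.128 m and x of bar2 in the frame of case between -0.04 and 0.04 m and y of bar2 in the frame of case between -0.128 and 0.128 m and x of bar3 in the frame of case between -0.04 and 0.04 m and y of bar3 in the frame of case between -0.128 and 0.128 m and x of bar4 in the frame of case between -0.04 and 0.04 m and y of bar4 in the frame of case between -0.128 and 0.128 m and x of packer in the frame of tray between -0.11 and 0.11 m and y of packer in the frame of tray between -0.1 and 0.1 m and z of packer in the frame of tray below 0.04 m and value of joint cover above 0.1 m), for 0.2 s.
At the end, for the whole second after the job is handed in: Cover shut to within 6 mm; every bar sample present lies in the case's compartment (its origin within 40 mm of the middle along the case's x, 128 mm along y, below 45 mm), under the cover; the packing block lies in the tray; all at rest (x of bar0 in the frame of case between -0.04 and 0.04 m and y of bar0 in the frame of case between -0.128 and 0.128 m and z of each of bar0, bar1, bar2, bar3, bar4 in the frame of case below 0.045 m and x of bar1 in the frame of case between -0.04 and 0.04 m and y of bar1 in the frame of case between -0.128 and 0.128 m and x of bar2 in the frame of case between -0.04 and 0.04 m and y of bar2 in the frame of case between -0.128 and 0.128 m and x of bar3 in the frame of case between -0.04 and 0.04 m and y of bar3 in the frame of case between -0.128 and 0.128 m and x of bar4 in the frame of case between -0.04 and 0.04 m and y of bar4 in the frame of case between -0.128 and 0.128 m and x of packer in the frame of tray between -0.11 and 0.11 m and y of packer in the frame of tray between -0.1 and 0.1 m and z of packer in the frame of tray below 0.04 m and value of joint cover below 0.006 m and linear speed of each of bar0, bar1, bar2, bar3, bar4, packer below 0.02 m/s); the robot touches nothing.
It fails at once if the glue tub is moved by more than 30 mm (distance of glue_tub from where it was at the start of the episode above 0.03 m).
It fails at once if the mallet is moved by more than 30 mm (distance of mallet from where it was at the start of the episode above 0.03 m).
It fails at once if the screwdriver is moved by more than 30 mm (distance of screwdriver from where it was at the start of the episode above 0.03 m).
It fails at once if the sanding block is moved by more than 30 mm (distance of sanding_block from where it was at the start of the episode above 0.03 m).
Of bar0, bar1, bar2, bar3, bar4 only 3 to 5 are there at a start; the rules pass over those that are not, and their reading is None.
At some moment in a run one of bar0, bar1, bar2, bar3, bar4, packer may be knocked a few centimetres aside while the robot is not near it.
Once in a run the grip may slacken for a moment while it holds something.
It also fails if it takes over 210 s, if anything falls off the work surface, if the arm or the gripper's body presses on something with over 40 N, if the wrist force passes 120 N, or if a joint passes its speed limit or range.

ROBOT

A 7-joint arm with a two-finger parallel gripper is mounted at the origin on the work surface. World frame = base frame: x ahead of the robot, y to its left, z up, the work surface at z = 0. Lengths are in m, angles in degrees, forces in N, time in s.
With the tool pointing down it reaches from about 0.425 to 0.875 m from the base axis. Payload 4.7 kg.
Tool frame: the origin (TCP) lies at the very end of the fingers, on their centre line; the grasp point (between the pads) lies 19 mm behind it; z points along the fingers, y is the line along which they close (so a half turn about z gives the same grasp; the last joint's range is limited). The gripper opens to 87 mm and grips with 3 to 60 N. Pads are 19 mm wide; open, the fingers measure 117 mm over their backs; the gripper's body (75 mm by 190 mm) begins 51 mm behind the grasp point.
Start: joints at [-73.963, 18.392, -4.016, 83.108, 1.295, 78.541, -3.26], TCP at [0.171, 0.627, 0.223] pointing down, gripper open.
Joint ranges: [-163.93, 163.93], [-17.29, 119.83], [-79.2, 71.16], [3.27, 140.29], [-89.18, 269.18], [5.43, 117.66], [-154.24, 154.24]. Speed limits (degrees/s): [147.25, 147.25, 180, 180, 180, 180, 180].

INTERFACE

Orientations are given as [roll, pitch, yaw] about the fixed x, y, z axes, in that order (R = Rz(yaw) Ry(pitch) Rx(roll)).
In Python, from cell import get_obs, cams, ticket, finder gives the robot as it stands.
- The arm moves only by the shell command python3 -m creep 'ROWS' [FORCE]. ROWS is text: rows parted by semicolons, each of 5 numbers parted by spaces: the shift along the world's x, y, z in m, then the turn about the world's z in degrees, then the finger opening in m, from 0 to 0.087. A call has 1 to 8 rows; each row shifts and turns the commanded pose from where the row before left it; what a row does not reach is not made up. A row lasts 1/8 s, in which the tool goes at most 62.5 mm and 10.7 degrees, less where a joint would pass 70% of its speed; a pose out of reach is approached as far as the arm can. A call with a gripper value outside its range is refused whole. The fingers move at their own pace and stop on an object; FORCE is the grip in N (left out, the last holds). Time passes only in rows, so rows that do not move let the fingers close. It gives the time, the measured TCP pose, the force, the opening and the grip force at its end, in the units of the state.
- get_obs(): the state, without advancing time (a new reading comes with each control period).
- cams.read_camera(name): name is "scene" or "top" or "wrist"; returns the picture (400x640x3 uint8, red, green, blue); there is no depth.
- cams.calibration(name): a dict with "fx", "fy", "cx", "cy" (pixels), "k1" (the pictures are not rectified: a ray, as slopes to the right and down, at radius r is drawn at 1 + k1 r^2 times it, then the intrinsics apply), "extrinsics" (4x4, takes a point from world to camera coordinates). Camera axes: x right, y down, z forward; pixel columns grow to the right and rows downward; lengths in m; the calibration is good to about 2 mm. A picture is of the moment at which its call begins: read the wrist's pose just before it. calibration takes no time and is no camera call; for the wrist camera it gives the pose at the moment of the call.
- ticket.sign_off(): hands the job in; it is judged then, once.
Trained networks look in the newest picture that a camera, given by its name, has taken for a name from the list of things; names that differ only in an ending like _2 or _b are one class to them, and where a whole thing is asked for, a point or a joint stands for the part that bears it (a point fixed in the world has none). Each returns a list of dicts, best first, with "p" (0 to 1); they miss things now and then, are a little off and sometimes report something else, mostly with a low value. They report only what shows in the picture. A call takes as long as a camera call.
- finder.masks_of(name, camera): "mask" (400x640 bool, what is visible of it) and "xy" ([column, row] in pixels, amid what is visible of it).
- finder.tip_of(name, camera): "xy" ([column, row] in pixels: a listed point, or the origin of a listed thing).
The state is a dict: "time_s": time; "qpos": joint angles; "joint_velocities": joint speeds; "effort": joint torques, N m; "tool_pos": TCP position; "tool_rot": TCP orientation; "force": force on the tool from outside, world axes, zero at the start; "wrist_torque": the same for the moment, N m; "grip_width": finger opening in m; "grasp_force": force on a finger pad.
Only numpy, scipy, OpenCV 4.12 (cv2) and the standard library are available. Lean on these libraries where they do the work, as an engineer would, in place of code of your own. Each camera call takes 0.05 s, during which the arm holds its last target. There are 200 camera calls.

## Working session

There is one attempt and no reset: what is moved stays moved. The work goes in short steps, Python scripts to look and compute and a shell command to move; the robot and the scene stay as the last step left them, time stands still between calls to the robot, and variables do not carry over. Pictures are saved under pics/ and viewed, at most 17 in all, crops included, and the job is handed in when it is done.

```bash
ls; mkdir -p pics; cat > h.py <<'E'
import numpy as np, cv2
from cell import get_obs, cams, ticket, finder
def ray(cam,xy):
    c=cams.calibration(cam); K=np.array([[c['fx'],0,c['cx']],[0,c['fy'],c['cy']],[0,0,1.]])
    p=cv2.undistortPoints(np.array([[xy]],float),K,np.array([c['k1'],0,0,0,0.]))[0,0]
    E=np.array(c['extrinsics']);R=E[:3,:3];t=E[:3,3]
    return -R.T@t, R.T@np.array([p[0],p[1],1])
def at(cam,xy,z):
    o,d=ray(cam,xy); return (o+d*(z-o[2])/d[2])[:3]
def pix(cam,P):
    c=cams.calibration(cam);E=np.array(c['extrinsics']);q=E[:3,:3]@np.array(P)+E[:3,3]
    u=q[:2]/q[2];u=u*(1+c['k1']*(u@u));return np.array([c['fx']*u[0]+c['cx'],c['fy']*u[1]+c['cy']])
def shot(cam,f):
    im=cams.read_camera(cam); cv2.imwrite('pics/'+f,im[:,:,::-1]); return im
E
python3 - <<'E'
from h import *
for c in('top','scene'):
    shot(c,c+'0.png')
    print(c,np.round(ray(c,(320,200)),2).tolist())
    for n in('case','cover_grip','cover','tray','bar0','packer','glue_tub','mallet','screwdriver','sanding_block'):
        try:
            print(n,[(round(d['p'],2),np.round(d['xy']).tolist()) for d in finder.tip_of(n,c)][:7])
        except Exception as e: print(n,e)
o=get_obs();print(o['time_s'],o['tool_pos'],o['tool_rot'])
E
```

```text
pics
top [[0.41, -0.11, 1.31], [0.13, -0.01, -0.99]]
case [(0.84, [233.0, 218.0])]
cover_grip [(0.92, [242.0, 214.0]), (0.18, [344.0, 232.0])]
cover it knows: bar, case, cover_grip, glue_tub, mallet, packer, sanding_block, screwdriver, tray
tray [(0.88, [348.0, 212.0])]
bar0 [(0.85, [324.0, 233.0]), (0.83, [367.0, 230.0]), (0.79, [337.0, 192.0]), (0.75, [366.0, 190.0]), (0.71, [428.0, 254.0]), (0.61, [347.0, 232.0])]
packer [(0.29, [294.0, 135.0])]
glue_tub [(0.72, [294.0, 135.0]), (0.25, [347.0, 234.0])]
mallet [(0.94, [210.0, 150.0]), (0.23, [336.0, 189.0])]
screwdriver [(0.68, [201.0, 266.0])]
sanding_block [(0.77, [433.0, 254.0])]
scene [[1.17, -0.5, 0.88], [-0.55, 0.37, -0.75]]
case [(0.88, [383.0, 167.0]), (0.28, [377.0, 150.0])]
cover_grip [(0.64, [375.0, 148.0])]
cover it knows: bar, case, cover_grip, glue_tub, mallet, packer, sanding_block, screwdriver, tray
tray [(0.88, [281.0, 230.0])]
bar0 [(0.71, [265.0, 212.0]), (0.7, [298.0, 238.0]), (0.67, [284.0, 200.0]), (0.63, [271.0, 257.0]), (0.63, [246.0, 227.0])]
packer [(0.59, [266.0, 211.0]), (0.44, [361.0, 175.0]), (0.21, [299.0, 240.0])]
glue_tub [(0.94, [388.0, 263.0]), (0.67, [362.0, 178.0])]
mallet [(0.63, [462.0, 204.0])]
screwdriver [(0.82, [374.0, 127.0])]
sanding_block [(0.85, [157.0, 244.0])]
1.0 [0.17075854 0.62717799 0.22259345] [1.79996062e+02 1.57205534e-03 1.64774250e+02]
```

View pics/top0.png

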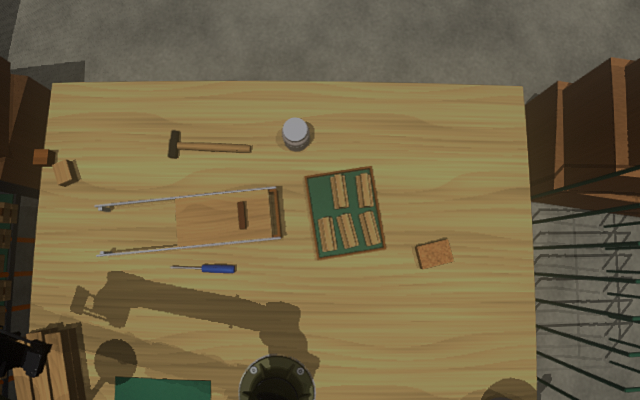

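View pics/scene0.png

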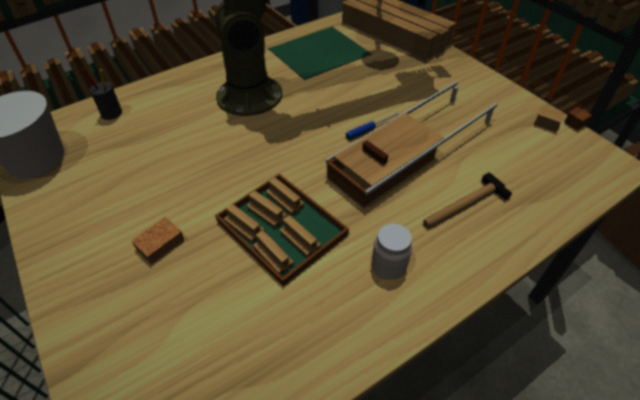

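The cover looks shut, with five bars in the tray; the case lies at px (233,218), the tray at (347,212), and the rails run left, which is world +y. Next I measure them.

```bash
python3 - <<'E'
from h import *
im=shot('top','t1.png')
print(cams.calibration('top')['fx'],cams.calibration('scene')['fx'])
cv2.imwrite('pics/t1c.png',cv2.resize(im[120:290,90:450,::-1],None,fx=2.2,fy=2.2,interpolation=cv2.INTER_CUBIC))
for n,z in(('case',0.07),('cover_grip',.097),('tray',.026),('bar0',.046),('glue_tub',.1),('screwdriver',.02),('sanding_block',.035),('mallet',.03)):
    for d in finder.masks_of(n,'top')[:6]:
        if d['p']<.4: continue
        m=d['mask'].astype(np.uint8); c=max(cv2.findContours(m,0,1)[0],key=cv2.contourArea)
        P=np.array([at('top',q[0],z)[:2]*1000 for q in c],np.float32)
        r=cv2.minAreaRect(P); print(n,round(d['p'],2),np.round(r[0]),np.round(r[1]),round(r[2],1))
c=finder.tip_of('case','top')[0]['xy'];g=finder.tip_of('cover_grip','top')[0]['xy']
print(at('top',c,0),at('top',g,.097),at('top',finder.tip_of('tray','top')[0]['xy'],0))
o=np.array([(120,None)],dtype=object)
for b in finder.tip_of('bar0','top'): print(round(b['p'],2),at('top',b['xy'],.006).round(3))
shot('scene','s1.png')
g=finder.tip_of('cover_grip','scene')[0]['xy'];print(at('scene',g,.097));print(at('scene',finder.tip_of('case','scene')[0]['xy'],0))
E
```

```text
421.85379181231735 444.9665657454148
case 0.57 [517. 153.] [156. 314.] 6.2
case 0.49 [ 472. -145.] [97. 42.] 10.3
cover_grip 0.96 [514. 159.] [143. 277.] 6.6
cover_grip 0.6 [369. 171.] [ 23. 101.] 1.2
tray 0.91 [ 542. -197.] [267. 214.] 9.6
bar0 0.9 [ 483. -206.] [100.  44.] 15.6
bar0 0.85 [ 608. -255.] [105.  42.] 6.3
bar0 0.79 [ 492. -269.] [98. 44.] 15.0
bar0 0.74 [ 473. -146.] [101.  46.] 9.7
bar0 0.63 [ 604. -182.] [105.  48.] 9.8
glue_tub 0.96 [765. -47.] [104.  80.] 0.9
screwdriver 0.61 [366. 188.] [ 24. 105.] 1.2
sanding_block 0.88 [ 417. -468.] [ 70. 107.] 14.1
mallet 0.93 [750. 229.] [ 84. 263.] 0.1
mallet 0.46 [519. 174.] [153. 293.] 6.9
[0.5171678  0.14394952 0.        ] [0.52602217 0.1067587  0.097     ] [ 0.53680326 -0.19989528  0.        ]
0.94 [ 0.617 -0.26   0.006]
0.91 [ 0.615 -0.176  0.006]
0.72 [ 0.477 -0.143  0.006]
0.59 [ 0.487 -0.269  0.006]
[0.53783141 0.0955095  0.097     ]
[ 5.21331791e-01  1.47750094e-01 -1.11022302e-16]
```

View pics/t1c.png

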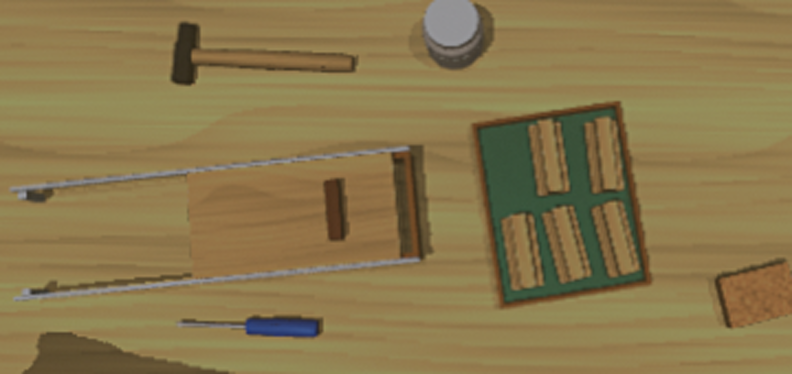

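The cover shows slightly ajar, with the handle at crop px (335,210) and the case's -y end at (412,205). The rails run to (15,190) and (15,295). I'll move the wrist camera above the handle.

```bash
python3 -m creep '0.022 -0.033 0.01 1.35 0.087;0.022 -0.033 0.01 1.35 0.087;0.022 -0.033 0.01 1.35 0.087;0.022 -0.033 0.01 1.35 0.087;0.022 -0.033 0.01 1.35 0.087;0.022 -0.033 0.01 1.35 0.087;0.022 -0.033 0.01 1.35 0.087;0.022 -0.033 0.01 1.35 0.087' 
python3 -m creep '0.022 -0.033 0.01 1.35 0.087;0.022 -0.033 0 1.35 0.087;0.022 -0.033 0 1.35 0.087;0.022 -0.033 0 1.35 0.087;0.022 -0.033 0 1.35 0.087;0.022 -0.033 0 1.35 0.087;0.022 -0.033 0 1.35 0.087;0 0 0 1.35 0.087' 
python3 - <<'E'
from h import *
im=shot('wrist','w1.png'); o=get_obs(); print(o['tool_pos'],o['tool_rot'],o['time_s'])
for d in finder.tip_of('cover_grip','wrist')[:2]: print(d['p'],d['xy'],at('wrist',d['xy'],.097))
for d in finder.tip_of('case','wrist')[:2]: print(d['p'],d['xy'],at('wrist',d['xy'],0))
E
```

```text
time_s: 2.8
tool_pos: [0.3474, 0.362, 0.3031]
tool_rot: [180.0, 0.0, 175.6]
force: [-0.0, -1.2, 1.2]
grip_width: 0.0874
grasp_force: 0.0
time_s: 3.8
tool_pos: [0.5022, 0.1284, 0.3128]
tool_rot: [-179.9, 0.0, -174.0]
force: [-0.4, -0.1, 0.6]
grip_width: 0.0872
grasp_force: 0.0
[0.50120385 0.13088329 0.3126756 ] [ 1.79984119e+02  7.50751746e-03 -1.73723007e+02] 3.85
0.7 [292.7, 195.6] [0.5279258  0.10680181 0.097     ]
0.95 [320.6, 180.3] [0.52014649 0.14819499 0.        ]
```

View pics/w1.png

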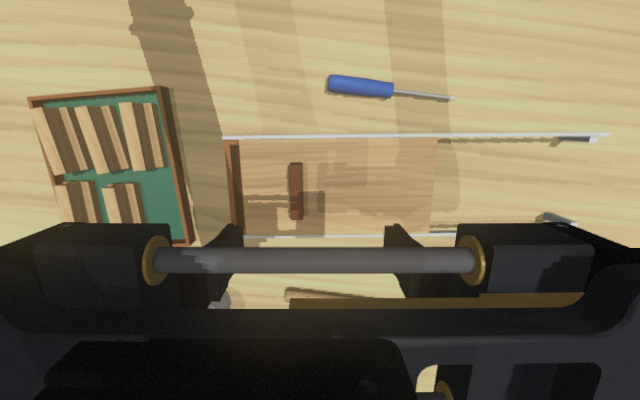

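The wrist view shows the handle at px (296,190) and the cover from about x=241 to 436. The case's -y wall is at x≈230, and the bars are in the tray at left.

```bash
python3 - <<'E'
from h import *
o,d=ray('wrist',(320,200)); print('cam',o.round(3))
for n,q,z in (('h',(290,163),.097),('h',(303,163),.097),('h',(290,219),.097),('h',(302,219),.097),('coverR',(437,140),.071),('coverR2',(429,233),.071),('wall',(226,141),.062),('wall2',(235,236),.062),('coverL',(241,141),.071),('coverL2',(245,234),.071),('railtop',(223,138),.07),('rail end',(608,134),.07)): print(n,at('wrist',q,z).round(3))
for n in('case','tray'):
  m=finder.masks_of(n,'wrist')[0]; print(n,m['p'],m['xy'])
c=cv2.imread('pics/w1.png')[115:250,20:460]; cv2.imwrite('pics/w1c.png',cv2.resize(c,None,fx=1.8,fy=1.8,interpolation=3))
E
```

```text
cam [0.431 0.125 0.474]
h [0.483 0.1   0.097]
h [0.481 0.117 0.097]
h [0.562 0.107 0.097]
h [0.56  0.124 0.097]
coverR [0.431 0.301 0.071]
coverR2 [0.57  0.32  0.071]
wall [0.466 0.003 0.062]
wall2 [0.612 0.022 0.062]
coverL [0.463 0.027 0.071]
coverL2 [0.603 0.039 0.071]
railtop [0.462 0.001 0.07 ]
rail end [0.394 0.547 0.07 ]
case 0.67 [336.7, 181.8]
tray 0.95 [153.8, 171.9]
```

View pics/w1c.png

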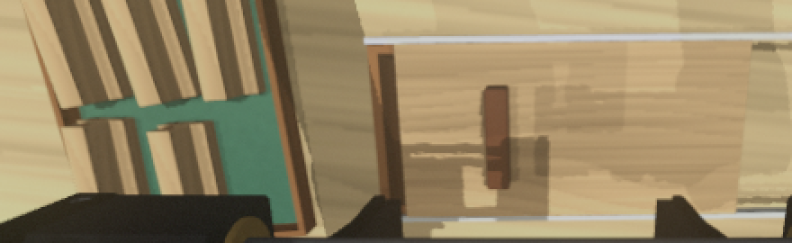

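```bash
python3 -m creep '0.011 -0.01 -0.03 0.7 0.06;0.011 -0.01 -0.03 0 0.06;0 0 -0.04 0 0.06;0 0 -0.04 0 0.06;0 0 -0.04 0 0.06;0 0 -0.03 0 0.06;0 0 -0.025 0 0.06;0 0 0 0 0.06' 
python3 -m creep '0 0 0 0 0.01;0 0 0 0 0.01;0 0 0 0 0.01;0 0 0 0 0.01' 30
```

```text
time_s: 5.05
tool_pos: [0.5207, 0.1129, 0.0757]
tool_rot: [-180.0, -0.3, -172.8]
force: [-0.5, -0.2, -0.2]
grip_width: 0.0597
grasp_force: 0.0
time_s: 5.55
tool_pos: [0.5233, 0.1118, 0.0782]
tool_rot: [-180.0, 0.1, -172.9]
force: [0.1, -1.7, 1.7]
grip_width: 0.0275
grasp_force: 1.0
```

```bash
python3 -m creep '0 0 0 0 0.01;0 0 0 0 0.01;0 0 0 0 0.01' 30
python3 -m creep '-0.003 0.025 0 0 0.01;-0.003 0.025 0 0 0.01;-0.003 0.025 0 0 0.01;-0.003 0.025 0 0 0.01;0 0 0 0 0.01'
```

```text
time_s: 5.92
tool_pos: [0.5233, 0.1119, 0.078]
tool_rot: [180.0, 0.1, -173.0]
force: [-0.2, -2.0, 3.9]
grip_width: 0.0176
grasp_force: 30.0
time_s: 6.55
tool_pos: [0.5113, 0.2156, 0.0781]
tool_rot: [179.8, 0.2, -172.7]
force: [2.4, 2.9, 1.9]
grip_width: 0.0177
grasp_force: 30.1
```

```bash
python3 -m creep '-0.003 0.025 0 0 0.01;-0.003 0.025 0 0 0.01;-0.003 0.025 0 0 0.01;-0.003 0.025 0 0 0.01;-0.003 0.025 0 0 0.01;-0.001 0.01 0 0 0.01;0 0 0 0 0.01'
python3 -m creep '-0.001 0.007 0 0 0.01;-0.001 0.007 0 0 0.01;0 0 0 0 0.01;0 0 0 0 0.01'
```

```text
time_s: 7.42
tool_pos: [0.4958, 0.3493, 0.0781]
tool_rot: [179.9, 0.2, -172.9]
force: [5.2, 2.6, 2.5]
grip_width: 0.0179
grasp_force: 30.0
time_s: 7.92
tool_pos: [0.4951, 0.355, 0.078]
tool_rot: [-179.6, -0.0, -173.2]
force: [3.7, -11.2, 9.1]
grip_width: 0.0176
grasp_force: 30.0
```

```bash
python3 -m creep '0 -0.004 0 0 0.05;0 0 0 0 0.05;0 0 0 0 0.05;0 0 0.04 0 0.06;0 0 0.06 0 0.06;0.003 -0.035 0.05 0 0.06;0.003 -0.04 0.05 0 0.06;0.003 -0.04 0.03 0 0.06'
python3 -m creep '0.003 -0.03 0 0 0.06;0.003 -0.03 0 0 0.06;0 -0.02 0 0 0.06;0 0 0 0 0.06'
python3 - <<'E'
from h import *
im=shot('wrist','w2.png'); o=get_obs(); print(o['tool_pos'],o['tool_rot'],o['time_s'])
for n,z in(('packer',.006),('case',0)):
  for d in finder.tip_of(n,'wrist')[:2]: print(n,d['p'],d['xy'],at('wrist',d['xy'],z))
cv2.imwrite('pics/w2c.png',cv2.resize(im[60:260,:,::-1],(800,250)))
E
```

```text
time_s: 8.93
tool_pos: [0.5017, 0.2432, 0.3089]
tool_rot: [179.9, 0.1, -172.8]
force: [0.7, -0.1, -0.3]
grip_width: 0.0598
grasp_force: 0.0
time_s: 9.43
tool_pos: [0.5077, 0.1623, 0.3064]
tool_rot: [180.0, -0.0, -173.0]
force: [0.1, 0.5, 0.3]
grip_width: 0.06
grasp_force: 0.0
[0.50743208 0.16393122 0.30628603] [ 1.79941771e+02 -6.73556957e-03 -1.72911490e+02] 9.475
packer 0.73 [258.7, 166.4] [0.5140794  0.07496154 0.006     ]
case 0.57 [302.3, 177.4] [0.52453101 0.14860122 0.        ]
```

View pics/w2.png

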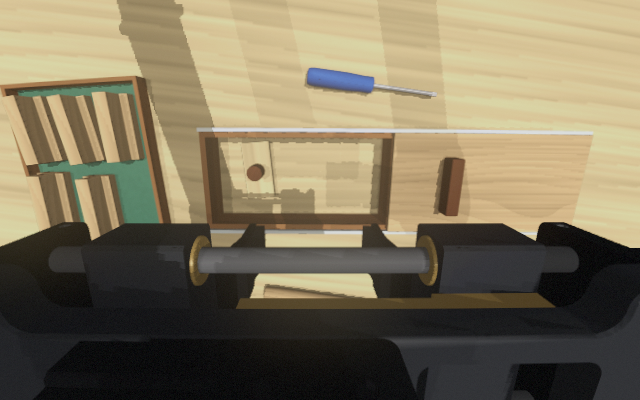

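Open: the packer shows at left in the case with its knob at px (256,172). The compartment is clear from about (220,140) to (383,215), and the cover stands at right. I'll enlarge this to measure it.

```bash
python3 - <<'E'
import cv2
im=cv2.imread('pics/w2.png')[120:240,190:410]; cv2.imwrite('pics/w2c.png',cv2.resize(im,None,fx=3.6,fy=3.6,interpolation=3))
E
```

```text
(no output)
```

View pics/w2c.png

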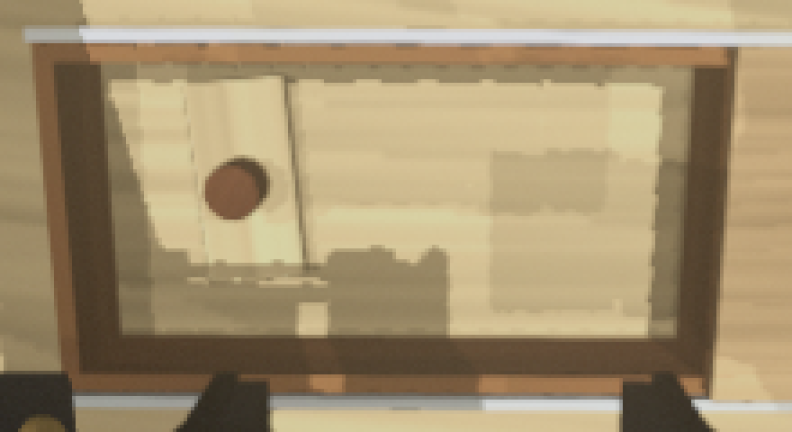

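```bash
python3 - <<'E'
from h import *
f=lambda x,y:(190+(x+.5)/3.6-.5,120+(y+.5)/3.6-.5)
for n,q,z in(('TLin',(52,63),.062),('BLin',(78,375),.062),('TLout',(32,44),.062),('BLout',(60,393),.062),('fl',(103,85),.006),('fBL',(120,337),.006),('fBR',(678,337),.006),('fr',(692,70),.006),('TRcover',(728,65),.062),('BRin',(706,375),.062),('knob',(236,188),.052),('pk tr',(283,77),.022),('pk br',(303,265),.022),('pk tl',(190,82),.022),('pk bl',(207,265),.022)): print(n,at('wrist',f(*q),z).round(4)[:2])
E
```

```text
TLin [0.4729 0.0048]
BLin [0.602  0.0195]
TLout [ 0.4666 -0.0032]
BLout [0.6111 0.0121]
fl [0.4846 0.0071]
fBL [0.6026 0.0201]
fBR [0.5693 0.2853]
fr [0.4452 0.2687]
TRcover [0.4407 0.2688]
BRin [0.5686 0.2845]
knob [0.5154 0.0787]
pk tr [0.47   0.0897]
pk br [0.5523 0.1058]
pk tl [0.4771 0.0498]
pk bl [0.5577 0.0626]
```

```bash
python3 -m creep '0.004 -0.043 0 3 0.06;0.0035 -0.043 0 0 0.06;0 0 -0.05 0 0.06;0 0 -0.05 0 0.06;0 0 -0.05 0 0.06;0 0 -0.05 0 0.06;0 0 -0.05 0 0.05;0 0 -0.028 0 0.045' 
python3 -m creep '0 0 0 0 0.01;0 0 0 0 0.01;0 0 0 0 0.01;0 0 0 0 0.01;0 0 0 0 0.01' 20
```

```text
time_s: 10.58
tool_pos: [0.5133, 0.0785, 0.0253]
tool_rot: [-180.0, -0.2, -169.8]
force: [0.4, 0.2, 0.4]
grip_width: 0.0484
grasp_force: 0.0
time_s: 11.2
tool_pos: [0.5163, 0.0776, 0.0296]
tool_rot: [180.0, 0.1, -169.9]
force: [-0.4, -0.4, 5.5]
grip_width: 0.0237
grasp_force: 19.9
```

```bash
python3 -m creep '0 0 0.04 0 0.01;0 0 0.05 0 0.01;0 0 0.05 0 0.01;0 0 0.05 0 0.01;0.01 -0.04 0.05 0 0.01;0.01 -0.045 0.03 0 0.01;0.01 -0.045 0 0 0.01;0.01 -0.045 0 0 0.01' 
python3 -m creep '0.015 -0.045 0 0 0.01;0.015 -0.04 0 0 0.01;0 0 0 0 0.01;0 0 0 0 0.01' 
python3 - <<'E'
from h import *
im=shot('wrist','w3.png'); o=get_obs(); print(o['tool_pos'],o['tool_rot'],o['time_s'])
for n,z in(('tray',0),('bar0',.006)):
  for d in finder.tip_of(n,'wrist'): print(n,round(d['p'],2),np.round(d['xy']),at('wrist',d['xy'],z).round(3))
E
```

```text
time_s: 12.2
tool_pos: [0.5549, -0.0977, 0.297]
tool_rot: [180.0, 0.1, -169.9]
force: [0.5, 0.3, -2.2]
grip_width: 0.0236
grasp_force: 19.9
time_s: 12.7
tool_pos: [0.5846, -0.1806, 0.2961]
tool_rot: [179.9, -0.0, -169.9]
force: [-0.2, -0.5, -1.5]
grip_width: 0.0232
grasp_force: 19.9
[ 0.58474786 -0.17989995  0.29624231] [ 1.79917707e+02 -2.12079440e-02 -1.69836720e+02] 12.75
tray 0.58 [303. 142.] [ 0.544 -0.203  0.   ]
bar0 0.96 [306. 104.] [ 0.487 -0.208  0.006]
bar0 0.88 [262. 177.] [ 0.611 -0.26   0.006]
bar0 0.79 [357. 114.] [ 0.487 -0.129  0.006]
bar0 0.59 [265. 104.] [ 0.498 -0.271  0.006]
```

View pics/w3.png

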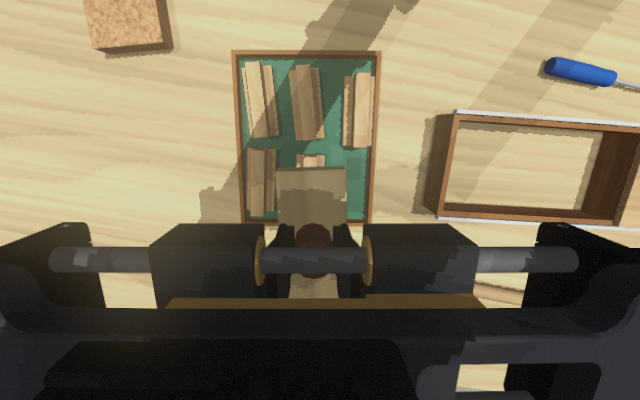

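The packer is gripped at px (313,190). The tray spans (235,52) to (380,222), and the right-hand bar at (358,110) has shifted towards the free corner. I'll work out the geometry.

```bash
python3 - <<'E'
from h import *
for n,q,z in(('out TL',(233,52),.026),('out TR',(380,52),.026),('right edge low',(371,221),.026),('left low',(243,222),.026),
 ('A bar bot-left foot',(343,147),.022),('A bar bot-right foot',(369,148),.022),('A rib bot l',(356,145),.052),('A rib bot r',(371,146),.052),('A rib top l',(356,73),.052),('A rib top r',(373,73),.052)): print(n,at('wrist',q,z).round(4)[:2])
im=shot('top','t2.png')
for d in finder.masks_of('bar0','top'):
  c=max(cv2.findContours(d['mask'].astype(np.uint8),0,1)[0],key=cv2.contourArea)
  r=cv2.minAreaRect(np.array([at('top',q[0],.03)[:2]*1000 for q in c],np.float32)); print(round(d['p'],2),np.round(r[0]),np.round(r[1]),round(r[2],1))
a=cv2.resize(cv2.imread('pics/w3.png')[40:240,215:390],None,fx=3,fy=3,interpolation=3)
cv2.imwrite('pics/w3c.png',a)
E
```

```text
out TL [ 0.4373 -0.3206]
out TR [ 0.4008 -0.117 ]
right edge low [ 0.6477 -0.0728]
left low [ 0.6861 -0.2774]
A bar bot-left foot [ 0.5398 -0.1412]
A bar bot-right foot [ 0.5342 -0.1016]
A rib bot l [ 0.5322 -0.127 ]
A rib bot r [ 0.5297 -0.1056]
A rib top l [ 0.4388 -0.1473]
A rib top r [ 0.4347 -0.1248]
0.92 [ 492. -273.] [103.  50.] 14.1
0.51 [ 577. -274.] [22. 46.] 71.6
0.44 [490. 430.] [154. 296.] 7.0
```

View pics/w3c.png

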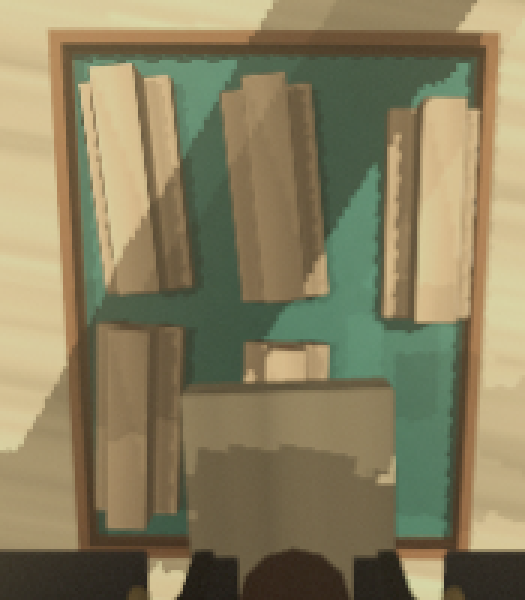

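```bash
python3 -m creep '0.0065 0.029 0 0 0.01;0.0065 0.029 0 0 0.01;0 0 -0.05 0 0.01;0 0 -0.05 0 0.01;0 0 -0.05 0 0.01;0 0 -0.05 0 0.01;0 0 -0.04 0 0.01;0 0 -0.02 0 0.01' 
python3 -m creep '0 0 -0.005 0 0.01;0 0 0 0 0.01'
```

```text
time_s: 13.95
tool_pos: [0.5966, -0.1222, 0.0345]
tool_rot: [179.9, -0.2, -169.9]
force: [0.2, -0.5, 0.3]
grip_width: 0.0236
grasp_force: 19.9
time_s: 14.2
tool_pos: [0.5989, -0.1235, 0.0328]
tool_rot: [-180.0, 0.1, -169.9]
force: [0.9, -0.0, -0.0]
grip_width: 0.0236
grasp_force: 19.9
```

```bash
python3 -m creep '0 0 -0.002 0 0.01;0 0 0 0 0.034;0 0 0 0 0.034;0 0 0 0 0.034;0 0 0.05 0 0.034;0 0 0.05 0 0.034;0 -0.01 0.06 0 0.04;0.01 -0.01 0.06 0 0.05' 
python3 -m creep '0.02 -0.02 0.04 0 0.05;0.02 -0.02 0.04 0 0.05;0 0 0 0 0.05;0 0 0 0 0.05' 
python3 - <<'E'
from h import *
im=shot('wrist','w4.png'); o=get_obs(); print(o['tool_pos'],o['tool_rot'],o['time_s'])
for n,z in(('tray',0),('packer',.006),('bar0',.006)):
  for d in finder.tip_of(n,'wrist'): print(n,round(d['p'],2),np.round(d['xy']),at('wrist',d['xy'],z).round(3))
for d in finder.masks_of('bar0','wrist'):
  c=max(cv2.findContours(d['mask'].astype(np.uint8),0,1)[0],key=cv2.contourArea)
  r=cv2.minAreaRect(np.array([at('wrist',q[0],.03)[:2]*1000 for q in c],np.float32)); print(round(d['p'],2),np.round(d['xy']),np.round(r[0]),np.round(r[1]),round(r[2],1))
cv2.imwrite('pics/w4c.png',cv2.resize(im[20:230,200:400,::-1],None,fx=2.8,fy=2.8,interpolation=3))
E
```

```text
time_s: 15.2
tool_pos: [0.6073, -0.1437, 0.2518]
tool_rot: [180.0, 0.0, -169.9]
force: [1.3, -0.4, -0.8]
grip_width: 0.0435
grasp_force: 0.0
time_s: 15.7
tool_pos: [0.6474, -0.1832, 0.3285]
tool_rot: [179.9, -0.1, -169.9]
force: [0.1, -0.2, -0.4]
grip_width: 0.05
grasp_force: 0.0
[ 0.64713591 -0.18256045  0.32803922] [ 1.79899485e+02 -1.16988120e-01 -1.69906960e+02] 15.75
tray 0.87 [312. 103.] [ 0.542 -0.202  0.   ]
packer 0.71 [350. 145.] [ 0.598 -0.126  0.006]
bar0 0.83 [273. 138.] [ 0.61  -0.257  0.006]
bar0 0.79 [316. 144.] [ 0.608 -0.185  0.006]
bar0 0.79 [362.  75.] [ 0.487 -0.131  0.006]
bar0 0.75 [310.  66.] [ 0.489 -0.215  0.006]
bar0 0.67 [272.  64.] [ 0.496 -0.275  0.006]
0.98 [318. 147.] [ 610. -181.] [106.  43.] 8.6
0.93 [270. 138.] [ 614. -257.] [106.  46.] 6.9
0.82 [312.  62.] [ 487. -208.] [109.  45.] 16.2
0.61 [364.  70.] [ 482. -133.] [109.  45.] 10.2
0.57 [268.  62.] [ 495. -275.] [111.  47.] 15.7
```

View pics/w4c.png

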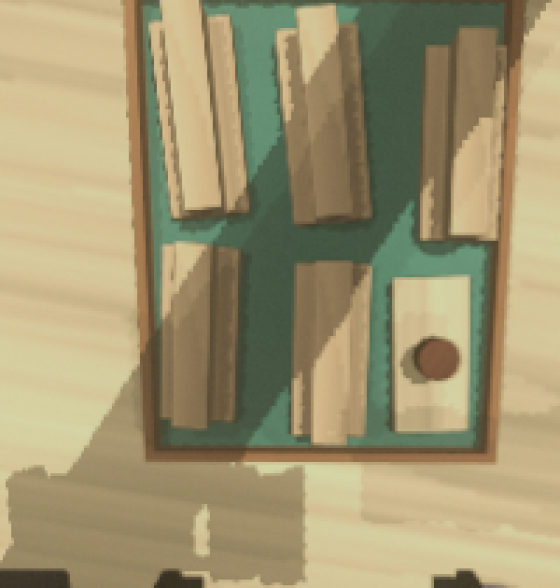

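The packer lies well in the corner, with its knob at crop (437,358). The five bars' ribs are visible at about (333,353), (192,335), (326,114), (190,105) and (474,133).

```bash
cat >> h.py <<'E'
def rib(cam,q,z=.052):
    P=np.array([at(cam,p,z)[:2] for p in q]); a,b=P[:2].mean(0),P[2:].mean(0); d=b-a
    return ((a+b)/2).round(4), round(float(np.hypot(*d)),3), round(float(np.degrees(np.arctan2(d[1],d[0]))),1)
E
python3 - <<'E'
from h import *
f=lambda x,y:(200+(x+.5)/2.8-.5,20+(y+.5)/2.8-.5)
for n,q in dict(D=[(313,262),(353,262),(313,444),(350,444)],E=[(176,243),(213,243),(170,428),(208,428)],B=[(297,8),(335,5),(320,222),(354,218)],A=[(457,28),(496,28),(451,238),(497,240)],C=[(160,-7),(198,-10),(183,212),(222,209)]).items(): print(n,rib('wrist',[f(*p) for p in q]))
t=np.radians(6.8);c=np.array([.5205,.143]);y=np.array([-np.sin(t),np.cos(t)])
for k in (-.1,-.05,0,.05,.1): print(k,(c+k*y).round(4))
E
```

```text
D (array([ 0.6081, -0.1813]), 0.099, 9.9)
E (array([ 0.6123, -0.2586]), 0.1, 6.1)
B (array([ 0.4893, -0.2057]), 0.102, 16.3)
A (array([ 0.4852, -0.1286]), 0.101, 12.0)
C (array([ 0.4957, -0.2751]), 0.104, 14.6)
-0.1 [0.5323 0.0437]
-0.05 [0.5264 0.0934]
0 [0.5205 0.143 ]
0.05 [0.5146 0.1926]
0.1 [0.5087 0.2423]
```

```bash
python3 -m creep '-0.02 0.001 -0.03 0 0.045;-0.019 0 -0.04 0 0.045;0 0 -0.05 0 0.045;0 0 -0.05 0 0.045;0 0 -0.05 0 0.045;0 0 -0.05 0 0.045;0 0 -0.025 0 0.045;0 0 -0.006 0 0.045' 
python3 -m creep '0 0 0 0 0.01;0 0 0 0 0.01;0 0 0 0 0.01;0 0 0 0 0.01;0 0 0.03 0 0.01;0 0 0.05 0 0.01' 20
```

```text
time_s: 16.95
tool_pos: [0.6071, -0.1814, 0.0264]
tool_rot: [179.9, -0.2, -169.9]
force: [0.3, 0.9, -0.1]
grip_width: 0.0447
grasp_force: 0.0
time_s: 17.7
tool_pos: [0.6073, -0.1817, 0.1076]
tool_rot: [179.9, -0.2, -169.9]
force: [1.5, -0.0, -0.2]
grip_width: 0.0196
grasp_force: 20.0
```

```bash
python3 -m creep '0 0 0.035 0 0.01;-0.015 0.0447 0 -0.6 0.01;-0.015 0.0447 0 -0.7 0.01;-0.015 0.0447 0 -0.6 0.01;-0.015 0.0447 0 -0.7 0.01;-0.015 0.0445 0 -0.6 0.01;0 0 0 0 0.01;0 0 0 0 0.01' 
python3 -m creep '0 0 -0.04 0 0.01;0 0 -0.04 0 0.01;0 0 -0.025 0 0.01;0 0 -0.007 0 0.01;0 0 0 0 0.01'
```

```text
time_s: 18.7
tool_pos: [0.5339, 0.0403, 0.1437]
tool_rot: [-180.0, 0.0, -173.1]
force: [-0.1, -1.0, -0.8]
grip_width: 0.0201
grasp_force: 20.0
time_s: 19.32
tool_pos: [0.5343, 0.0397, 0.0319]
tool_rot: [-180.0, 0.0, -173.2]
force: [0.2, 0.5, -0.3]
grip_width: 0.02
grasp_force: 20.0
```

```bash
python3 -m creep '0 0 -0.004 0 0.01;0 0 0 0 0.036;0 0 0 0 0.036;0 0 0 0 0.036;0 0 0.04 0 0.036;0 0 0.04 0 0.045;0 0 0.04 0 0.045;0 0 0 0 0.045' 
python3 -m creep '0.013 -0.05 0 -0.7 0.045;0.013 -0.05 0 0 0.045;0.013 -0.05 0 0 0.045;0.013 -0.05 0 0 0.045;0.013 -0.05 0 0 0.045;0.013 -0.048 0 0 0.045;0 0 0 0 0.045;0 0 0 0 0.045' 
python3 - <<'E'
from h import *
im=shot('wrist','w5.png'); o=get_obs(); print(o['tool_pos'],o['tool_rot'],o['time_s'])
for d in finder.tip_of('bar0','wrist'): print(round(d['p'],2),np.round(d['xy']),at('wrist',d['xy'],.006).round(3))
E
```

```text
time_s: 20.32
tool_pos: [0.5362, 0.0412, 0.1508]
tool_rot: [179.9, 0.4, -173.1]
force: [0.5, 0.2, -0.2]
grip_width: 0.0444
grasp_force: 0.0
time_s: 21.32
tool_pos: [0.6113, -0.2564, 0.1461]
tool_rot: [179.9, -0.1, -173.8]
force: [-0.2, 0.4, -0.4]
grip_width: 0.0448
grasp_force: 0.0
[ 0.61163994 -0.25536507  0.14639676] [ 1.79893794e+02 -7.15995652e-02 -1.73753291e+02] 21.375
0.78 [372.  76.] [ 0.488 -0.209  0.006]
0.77 [306.  81.] [ 0.5   -0.274  0.006]
0.73 [448.  85.] [ 0.487 -0.131  0.006]
0.59 [310. 190.] [ 0.611 -0.259  0.006]
```

```bash
python3 -m creep '0.001 -0.003 -0.03 0 0.045;0 0 -0.05 0 0.045;0 0 -0.03 0 0.045;0 0 -0.01 0 0.045;0 0 0 0 0.045' 
python3 -m creep '0 0 0 0 0.01;0 0 0 0 0.01;0 0 0 0 0.01;0 0 0 0 0.01;0 0 0.03 0 0.01;0 0 0.05 0 0.01;0 0 0.035 0 0.01;0 0 0 0 0.01'
```

```text
time_s: 22.05
tool_pos: [0.6132, -0.2587, 0.0277]
tool_rot: [180.0, 0.0, -173.7]
force: [1.0, 0.4, -0.0]
grip_width: 0.0447
grasp_force: 0.0
time_s: 23.05
tool_pos: [0.6145, -0.2614, 0.1459]
tool_rot: [-179.9, 0.3, -173.8]
force: [0.1, -0.1, -0.3]
grip_width: 0.0199
grasp_force: 20.0
```

```bash
python3 -m creep '-0.0123 0.05 0 0.6 0.01;-0.0123 0.05 0 0 0.01;-0.0123 0.05 0 0 0.01;-0.0123 0.05 0 0 0.01;-0.0123 0.05 0 0 0.01;-0.0123 0.05 0 0 0.01;-0.0123 0.051 0 0 0.01;0 0 0 0 0.01' 
python3 -m creep '0 0 -0.04 0 0.01;0 0 -0.02 0 0.01;0 0 0 0 0.01'
```

```text
time_s: 24.05
tool_pos: [0.5244, 0.0966, 0.1409]
tool_rot: [179.9, -0.2, -172.7]
force: [-0.7, -0.0, -0.6]
grip_width: 0.02
grasp_force: 20.0
time_s: 24.42
tool_pos: [0.5247, 0.0894, 0.0802]
tool_rot: [-179.9, -0.3, -173.3]
force: [-0.4, 1.0, -0.2]
grip_width: 0.0198
grasp_force: 20.0
```

```bash
python3 -m creep '0.001 0.002 -0.02 0 0.01;0 0 -0.02 0 0.01;0 0 -0.01 0 0.01;0 0 0 0 0.01' 
python3 -m creep '0 0 -0.003 0 0.01;0 0 0 0 0.036;0 0 0 0 0.036;0 0 0 0 0.036;0 0 0.04 0 0.036;0 0 0.04 0 0.045;0 0 0.04 0 0.045;0 0 0 0 0.045'
```

```text
time_s: 24.92
tool_pos: [0.5277, 0.0924, 0.0325]
tool_rot: [-180.0, -0.0, -173.3]
force: [0.2, 0.6, -1.2]
grip_width: 0.02
grasp_force: 20.0
time_s: 25.92
tool_pos: [0.5302, 0.0934, 0.153]
tool_rot: [179.9, 0.4, -173.2]
force: [0.1, 0.4, -0.4]
grip_width: 0.0445
grasp_force: 0.0
```

```bash
python3 -m creep '-0.0085 -0.044 0 1 0.04;-0.0085 -0.044 0 1 0.04;-0.0085 -0.044 0 1 0.04;-0.0085 -0.044 0 1.2 0.04;-0.0083 -0.0446 0 1 0.04;0 0 0 0 0.04;0 0 0 0 0.04' 
python3 -m creep '0 0 -0.04 0 0.04;0 0 -0.04 0 0.04;0 0 -0.025 0 0.04;0 0 -0.009 0 0.04;0 0 0 0 0.04;0 0 0 0 0.04'
```

```text
time_s: 26.8
tool_pos: [0.4851, -0.127, 0.1488]
tool_rot: [180.0, -0.1, -168.0]
force: [0.6, 0.0, -0.7]
grip_width: 0.04
grasp_force: 0.0
time_s: 27.55
tool_pos: [0.4865, -0.1275, 0.0365]
tool_rot: [-180.0, 0.1, -168.0]
force: [-0.1, -0.3, 0.9]
grip_width: 0.0399
grasp_force: 0.0
```

```bash
python3 -m creep '0 0 -0.003 0 0.01;0 0 0 0 0.01;0 0 0 0 0.01;0 0 0 0 0.01;0 0 0.03 0 0.01;0 0 0.05 0 0.01;0 0 0.035 0 0.01;0 0 0 0 0.01'
python3 -m creep '0.007 0.054 0 -1 0.01;0.007 0.054 0 -1 0.01;0.007 0.054 0 -1 0.01;0.007 0.054 0 -1.2 0.01;0.007 0.0545 0 -1 0.01;0 0 0 0 0.01;0 0 0 0 0.01;0 0 0 0 0.01'
```

```text
time_s: 28.55
tool_pos: [0.4872, -0.1271, 0.1499]
tool_rot: [179.9, 0.3, -168.0]
force: [-0.0, -0.4, -1.2]
grip_width: 0.0201
grasp_force: 19.7
time_s: 29.55
tool_pos: [0.5201, 0.141, 0.147]
tool_rot: [-180.0, -0.1, -173.4]
force: [0.3, -0.7, -0.4]
grip_width: 0.0199
grasp_force: 19.7
```

```bash
python3 -m creep '0 0.002 -0.04 0 0.01;0 0 -0.04 0 0.01;0 0 -0.02 0 0.01;0 0 -0.008 0 0.01;0 0 0 0 0.01;0 0 0 0 0.01' 
python3 -m creep '0 0 -0.003 0 0.01;0 0 0 0 0.036;0 0 0 0 0.036;0 0 0 0 0.036;0 0 0.04 0 0.036;0 0 0.04 0 0.045;0 0 0.035 0 0.045;0 0 0 0 0.045'
```

```text
time_s: 30.3
tool_pos: [0.5213, 0.1448, 0.0407]
tool_rot: [179.9, 0.1, -173.3]
force: [-0.0, -0.3, -1.6]
grip_width: 0.0197
grasp_force: 19.7
time_s: 31.3
tool_pos: [0.5225, 0.1454, 0.1546]
tool_rot: [179.9, 0.3, -173.2]
force: [0.0, -0.1, 0.2]
grip_width: 0.0446
grasp_force: 0.0
```

```bash
python3 -m creep '-0.0045 -0.05 0 1.4 0.045;-0.0045 -0.05 0 1.4 0.045;-0.0045 -0.05 0 1.4 0.045;-0.0045 -0.05 0 1.4 0.045;-0.0045 -0.05 0 1.3 0.045;-0.0045 -0.05 0 1.3 0.045;-0.0045 -0.05 0 1.3 0.045;0 0 0 0 0.045' 
python3 - <<'E'
from h import *
im=shot('wrist','w6.png'); o=get_obs(); print(o['tool_pos'],o['tool_rot'],o['time_s'])
for d in finder.tip_of('bar0','wrist'): print(round(d['p'],2),np.round(d['xy']),at('wrist',d['xy'],.006).round(3))
E
```

```text
time_s: 32.3
tool_pos: [0.4869, -0.2101, 0.151]
tool_rot: [-179.9, -0.1, -164.2]
force: [-0.2, -0.2, 0.0]
grip_width: 0.0452
grasp_force: 0.0
[ 0.48764824 -0.20707765  0.15075226] [-1.79999850e+02 -9.44184172e-02 -1.64003861e+02] 32.35
0.68 [314. 190.] [ 0.488 -0.204  0.006]
0.63 [254. 186.] [ 0.502 -0.27   0.006]
```

View pics/w6.png

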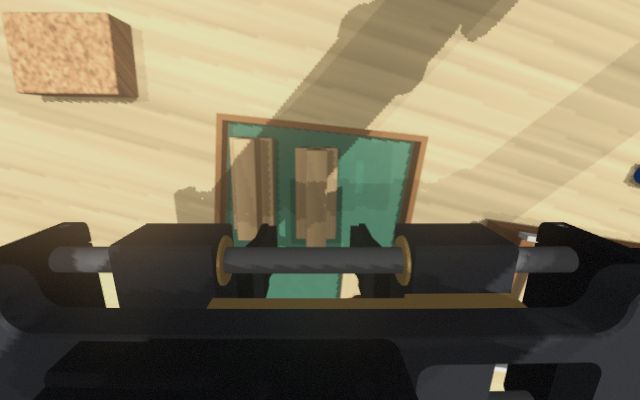

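Bar B, at px (316,195), lies aligned between the fingers, and bar C is at (250,190). Descending.

```bash
python3 -m creep '0.001 0.001 -0.04 0 0.045;0 0 -0.04 0 0.045;0 0 -0.03 0 0.045;0 0 -0.011 0 0.045;0 0 0 0 0.045;0 0 0 0 0.045' 
python3 -m creep '0 0 0 0 0.01;0 0 0 0 0.01;0 0 0 0 0.01;0 0 0 0 0.01;0 0 0.03 0 0.01;0 0 0.05 0 0.01;0 0 0.035 0 0.01;0 0 0 0 0.01'
```

```text
time_s: 33.15
tool_pos: [0.4911, -0.2041, 0.0317]
tool_rot: [-180.0, 0.1, -163.7]
force: [-0.1, -1.0, -1.3]
grip_width: 0.0452
grasp_force: 0.0
time_s: 34.15
tool_pos: [0.4916, -0.2047, 0.1479]
tool_rot: [-179.9, 0.3, -163.7]
force: [0.1, 0.8, -1.8]
grip_width: 0.0198
grasp_force: 20.0
```

```bash
python3 -m creep '0.003 0.05 0 -1.2 0.01;0.003 0.05 0 -1.2 0.01;0.003 0.05 0 -1.2 0.01;0.003 0.05 0 -1.2 0.01;0.003 0.05 0 -1.2 0.01;0.003 0.05 0 -1.2 0.01;0.003 0.05 0 -1.2 0.01;0.003 0.0485 0 -1.1 0.01' 
python3 -m creep '0 0 -0.02 0 0.01;0 0 -0.02 0 0.01;0 0 0 0 0.01;0 0 0 0 0.01'
```

```text
time_s: 35.15
tool_pos: [0.5126, 0.1957, 0.1436]
tool_rot: [-180.0, -0.2, -173.2]
force: [0.7, 0.1, -0.9]
grip_width: 0.0199
grasp_force: 20.0
time_s: 35.65
tool_pos: [0.5138, 0.194, 0.1053]
tool_rot: [-180.0, -0.0, -173.3]
force: [0.5, 0.5, -0.0]
grip_width: 0.0195
grasp_force: 20.0
```

```bash
python3 -m creep '0.001 0 -0.03 0 0.01;0 0 -0.03 0 0.01;0 0 -0.008 0 0.01;0 0 0 0 0.01;0 0 -0.003 0 0.01;0 0 0 0 0.01' 
python3 -m creep '0 0 -0.001 0 0.01;0 0 0 0 0.036;0 0 0 0 0.036;0 0 0 0 0.036;0 0 0.04 0 0.036;0 0 0.04 0 0.045;0 0 0.04 0 0.045;0 0 0 0 0.045'
```

```text
time_s: 36.4
tool_pos: [0.5155, 0.1946, 0.0354]
tool_rot: [179.9, 0.1, -173.2]
force: [-0.1, 0.7, -1.7]
grip_width: 0.0196
grasp_force: 20.0
time_s: 37.4
tool_pos: [0.5173, 0.1951, 0.157]
tool_rot: [179.8, 0.3, -173.2]
force: [0.3, 0.7, -0.1]
grip_width: 0.0447
grasp_force: 0.0
```

```bash
python3 -m creep '-0.0022 -0.0585 0 1 0.038;-0.0022 -0.0585 0 1 0.038;-0.0022 -0.0585 0 1 0.038;-0.0022 -0.0585 0 1 0.038;-0.0022 -0.0585 0 1 0.038;-0.0022 -0.0585 0 1 0.038;-0.0022 -0.0585 0 1 0.038;-0.0022 -0.0585 0 0.8 0.038' 
python3 -m creep '0 0 -0.04 0 0.038;0 0 0 0 0.038;0 0 0 0 0.038'
python3 - <<'E'
from h import *
im=shot('wrist','w7.png'); o=get_obs(); print(o['tool_pos'],o['tool_rot'],o['time_s'])
for d in finder.tip_of('bar0','wrist'): print(round(d['p'],2),np.round(d['xy']),at('wrist',d['xy'],.006).round(3))
cv2.imwrite('pics/w7c.png',im[100:300,180:460,::-1])
E
```

```text
time_s: 38.4
tool_pos: [0.4969, -0.2749, 0.1528]
tool_rot: [180.0, -0.0, -165.4]
force: [0.6, 0.7, 0.4]
grip_width: 0.0376
grasp_force: 0.0
time_s: 38.78
tool_pos: [0.4977, -0.273, 0.1138]
tool_rot: [180.0, -0.0, -165.4]
force: [0.6, -0.0, 0.5]
grip_width: 0.0381
grasp_force: 0.0
[ 0.49824911 -0.2729907   0.11442966] [-1.79983432e+02  6.22016083e-02 -1.65324188e+02] 38.825
0.62 [309. 195.] [ 0.497 -0.278  0.006]
```

View pics/w7c.png

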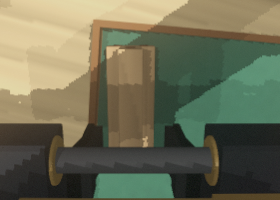

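Bar C sits at crop px (130,100), slightly left of the finger centre at (135), so I shift 3 mm and descend.

```bash
python3 -m creep '0 -0.003 -0.04 0 0.038;0 0 -0.03 0 0.038;0 0 -0.012 0 0.038;0 0 0 0 0.038;0 0 0 0 0.038' 
python3 -m creep '0 0 0 0 0.01;0 0 0 0 0.01;0 0 0 0 0.01;0 0 0 0 0.01;0 0 0.03 0 0.01;0 0 0.05 0 0.01;0 0 0.035 0 0.01;0 0 0 0 0.01'
```

```text
time_s: 39.5
tool_pos: [0.4985, -0.2771, 0.0331]
tool_rot: [-179.9, 0.1, -165.4]
force: [-0.3, 0.2, -0.3]
grip_width: 0.038
grasp_force: 0.0
time_s: 40.5
tool_pos: [0.4989, -0.2778, 0.1491]
tool_rot: [-179.9, 0.3, -165.4]
force: [-1.3, -0.1, -0.6]
grip_width: 0.0201
grasp_force: 20.0
```

```bash
python3 -m creep '0.0012 0.058 0 -0.9 0.01;0.0012 0.058 0 -0.9 0.01;0.0012 0.058 0 -0.9 0.01;0.0012 0.058 0 -0.9 0.01;0.0012 0.058 0 -0.9 0.01;0.0012 0.058 0 -0.9 0.01;0.0012 0.058 0 -0.9 0.01;0.0012 0.058 0 -0.9 0.01' 
python3 -m creep '0.0012 0.057 0 -0.6 0.01;0 0 -0.01 0 0.01;0 0 0 0 0.01;0 0 0 0 0.01;0 0 0 0 0.01'
python3 - <<'E'
from h import *
im=shot('wrist','w8.png'); o=get_obs(); print(o['tool_pos'],o['tool_rot'],o['time_s'])
cv2.imwrite('pics/w8c.png',cv2.resize(im[60:300,50:600,::-1],None,fx=1.4,fy=1.4))
E
```

```text
time_s: 41.5
tool_pos: [0.5059, 0.189, 0.1452]
tool_rot: [-180.0, -0.1, -172.6]
force: [0.6, 0.6, -0.0]
grip_width: 0.0201
grasp_force: 20.0
time_s: 42.12
tool_pos: [0.5085, 0.243, 0.1368]
tool_rot: [180.0, 0.0, -173.4]
force: [-0.0, -0.2, -0.5]
grip_width: 0.0199
grasp_force: 20.0
[0.50852057 0.24331933 0.13689502] [ 1.79962385e+02  2.45831229e-02 -1.73337118e+02] 42.175
```

View pics/w8c.png

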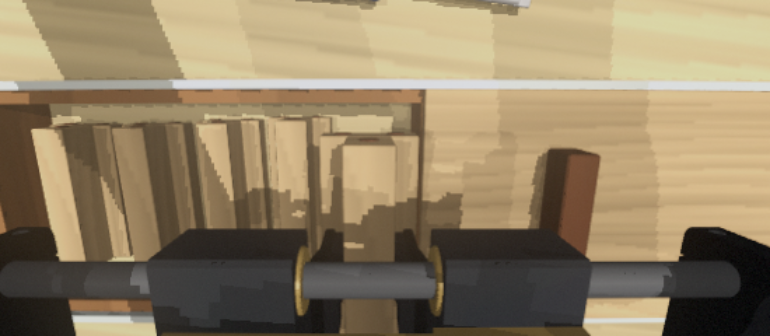

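Four bars stand upright in a row. The held fifth, at crop (370,190), is above the free gap left of the cover edge at x≈425. Lowering it.

```bash
python3 -m creep '0 0 -0.03 0 0.01;0 0 -0.03 0 0.01;0 0 -0.03 0 0.01;0 0 -0.01 0 0.01;0 0 0 0 0.01;0 0 -0.003 0 0.01;0 0 0 0 0.01' 
python3 -m creep '0 0 0 0 0.036;0 0 0 0 0.036;0 0 0 0 0.036;0 0 0.04 0 0.036;0 0 0.04 0 0.045;0 0 0.06 0 0.045;0 0 0.06 0 0.05;0 0 0 0 0.05'
python3 - <<'E'
from h import *
im=shot('wrist','w9.png'); o=get_obs(); print(o['tool_pos'],o['tool_rot'],o['time_s'])
for c in('wrist',):
  for d in finder.tip_of('bar0',c): print(round(d['p'],2),np.round(d['xy']),at(c,d['xy'],.006).round(3))
cv2.imwrite('pics/w9c.png',im[60:300,50:600,::-1])
im=shot('scene','s9.png'); 
E
```

```text
time_s: 43.05
tool_pos: [0.5087, 0.2446, 0.0344]
tool_rot: [179.9, 0.1, -173.2]
force: [0.3, 1.1, -0.1]
grip_width: 0.0202
grasp_force: 20.0
time_s: 44.05
tool_pos: [0.5111, 0.2453, 0.2389]
tool_rot: [179.7, 0.5, -173.2]
force: [-0.2, 0.7, -0.4]
grip_width: 0.0495
grasp_force: 0.0
[0.50942616 0.24484392 0.23591476] [ 179.8268059     0.23036895 -173.22968705] 44.1
0.97 [167. 176.] [0.532 0.039 0.006]
0.94 [241. 173.] [0.516 0.144 0.006]
0.93 [313. 173.] [0.503 0.243 0.006]
0.65 [276. 170.] [0.505 0.192 0.006]
0.57 [202. 175.] [0.525 0.089 0.006]
```

View pics/w9c.png

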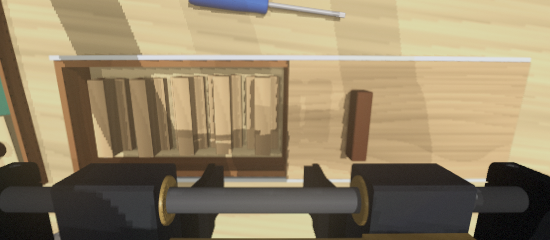

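All five bars are in the compartment at crop x 90–280, upright, with the handle at (358,125). Checking the packer, then gripping the handle.

```bash
python3 - <<'E'
from h import *
shot('top','t9.png')
for n,z in(('packer',.006),('tray',0)):
  for d in finder.tip_of(n,'top')[:2]: print(n,round(d['p'],2),at('top',d['xy'],z).round(3))
E
python3 -m creep '-0.005 0.037 0 0 0.06;-0.005 0.037 0 0 0.06;-0.005 0.036 0 0 0.06;0 0 -0.04 0 0.06;0 0 -0.05 0 0.06;0 0 -0.05 0 0.06;0 0 -0.016 0 0.06;0 0 0 0 0.06' 
python3 -m creep '0 0 0 0 0.01;0 0 0 0 0.01;0 0 0 0 0.01;0 0 0 0 0.01;0 0 0 0 0.01;0 0 0 0 0.01' 30
```

```text
packer 0.65 [ 0.608 -0.114  0.006]
tray 0.83 [ 0.541 -0.2    0.   ]
time_s: 45.35
tool_pos: [0.4928, 0.3537, 0.0767]
tool_rot: [-179.9, -0.1, -173.2]
force: [0.1, -0.4, 0.6]
grip_width: 0.06
grasp_force: 0.0
time_s: 46.1
tool_pos: [0.4932, 0.3545, 0.0777]
tool_rot: [180.0, 0.0, -173.2]
force: [-0.2, 0.0, 1.5]
grip_width: 0.0177
grasp_force: 30.0
```

```bash
python3 -m creep '0.0031 -0.0265 0 0 0.01;0.0031 -0.0265 0 0 0.01;0.0031 -0.0265 0 0 0.01;0.0031 -0.0265 0 0 0.01;0.0031 -0.0265 0 0 0.01;0.0031 -0.0265 0 0 0.01;0.0031 -0.0265 0 0 0.01;0 0 0 0 0.01' 
python3 -m creep '0.0031 -0.0265 0 0 0.01;0.0031 -0.0265 0 0 0.01;0.0029 -0.025 0 0 0.01;0.0006 -0.005 0 0 0.01;0 0 0 0 0.01;0 0 0 0 0.01'
```

```text
time_s: 47.1
tool_pos: [0.5151, 0.164, 0.0777]
tool_rot: [-179.9, -0.0, -173.5]
force: [-0.2, -2.0, 2.2]
grip_width: 0.018
grasp_force: 30.0
time_s: 47.85
tool_pos: [0.5242, 0.0859, 0.0777]
tool_rot: [-180.0, -0.1, -173.2]
force: [-2.9, -2.8, 5.4]
grip_width: 0.0179
grasp_force: 30.0
```

```bash
python3 -m creep '0.0006 -0.005 0 0 0.01;0.0006 -0.004 0 0 0.01;0 0 0 0 0.01;0 0 0 0 0.01'
python3 -m creep '0.0003 -0.003 0 0 0.01;0 0 0 0 0.01;0 0 0 0 0.01'
```

```text
time_s: 48.35
tool_pos: [0.5247, 0.0815, 0.0776]
tool_rot: [179.7, -0.1, -173.0]
force: [-3.9, 6.1, 5.9]
grip_width: 0.0176
grasp_force: 30.0
time_s: 48.72
tool_pos: [0.5247, 0.0814, 0.0777]
tool_rot: [179.6, -0.1, -172.9]
force: [-4.7, 11.5, 4.9]
grip_width: 0.0177
grasp_force: 30.1
```

Hard stop at y=0.0814 (predicted 0.0818), so the cover is shut. Releasing, lifting and checking.

```bash
python3 -m creep '0 0.005 0 0 0.01;0 0 0 0 0.05;0 0 0 0 0.05;0 0 0 0 0.05;0 0 0.04 0 0.05;0 0 0.06 0 0.05;0 0 0.06 0 0.05;0 0 0.06 0 0.05'
python3 -m creep '0 0.04 0.02 0 0.06;0 0.04 0 0 0.06;0 0 0 0 0.06;0 0 0 0 0.06'
python3 - <<'E'
from h import *
im=shot('wrist','w10.png'); o=get_obs(); print(o['tool_pos'],o['time_s'])
for d in finder.tip_of('cover_grip','wrist')[:2]: print(d['p'],at('wrist',d['xy'],.097).round(3))
for d in finder.tip_of('packer','wrist')[:2]: print(d['p'],at('wrist',d['xy'],.006).round(3))
E
```

```text
time_s: 49.72
tool_pos: [0.5259, 0.0785, 0.2995]
tool_rot: [180.0, 0.0, -173.3]
force: [1.0, 0.8, -0.1]
grip_width: 0.0498
grasp_force: 0.0
time_s: 50.22
tool_pos: [0.5261, 0.158, 0.3172]
tool_rot: [-179.9, -0.0, -173.3]
force: [-0.3, -0.1, 0.2]
grip_width: 0.0599
grasp_force: 0.0
[0.52619936 0.15733461 0.31733276] 50.275
0.97 [0.527 0.079 0.097]
0.86 [ 0.6   -0.123  0.006]
```

View pics/w10.png

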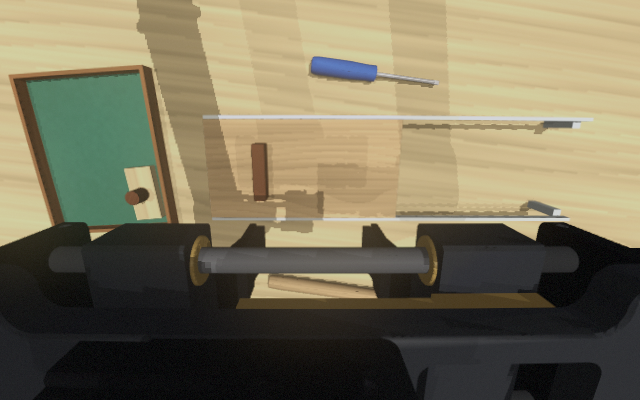

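The cover is shut flush with the case's -y end at px x≈205. The packer lies in the otherwise empty tray at (142,193), and the bystanders look undisturbed. Handing in.

```bash
python3 -c "
from cell import ticket
print(ticket.sign_off())"
```

```text
the job is handed in; nothing more can be done
None
```

The job is handed in: all five bar samples are in the case with the cover fully shut, the packing block is in the tray, and the bystanders were not touched; the sign-off gave no verdict.

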